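Line up the jug slide, clamp it and hold the tap's rinse dial in its third notch

ROBOT

A 6-joint arm with a two-finger parallel gripper is mounted at the origin on the work surface. World frame = base frame: x ahead of the robot, y to its left, z up, the work surface at z = 0. Lengths are in mm, angles in rad, forces in N, time in s.
With the tool pointing down it reaches from about 350 to 875 mm from the base axis. Payload 4.2 kg.
Tool frame: the origin (TCP) lies at the very end of the fingers, on their centre line; the grasp point (between the pads) lies 19 mm behind it; y points along the fingers, z is the direction in which the jaws open and shut, and the axes are right-handed (so a half turn about y gives the same grasp; the last joint's range is limited). The gripper opens to 85 mm and grips with 20 to 120 N. Pads are 22 mm wide; open, the fingers measure 114 mm over their backs; the gripper's body (76 mm by 85 mm) begins 54 mm behind the grasp point. The pads swing forward as they close: fully open they stand 13 mm farther back than shut.
Start: joints at [-1.039, 0.385, 0.008, 0, -1.194, -0.259], TCP at [168.41, -601.862, 231.312] pointing down, gripper open.
Joint ranges: [-3.14, 3.14], [-1.21, 2.06], [-1.07, 1.41], [-3.16, 2.05], [-2.99, -0.16], [-3.1, 3.1]. Speed limits (rad/s): [2.79, 2.79, 3.14, 3.14, 3.14, 3.14].

INTERFACE

Orientations are given as a unit quaternion [x, y, z, w].
In Python, from bench import arm gives the robot as it stands.
- The arm moves only by the shell command python3 -m creep 'ROWS'. ROWS is JSON, a list of rows, each an object with "delta_pos": the shift along the tool's x, y, z in mm, a list of three; "rot": the turn, a rotation vector about the tool's x, y, z in rad, a list of three; "jaw": the finger opening in mm, from 0 to 85.4. A call has exactly 10 rows; each row shifts and turns the commanded pose from where the row before left it, along the tool's axes as they then stand; what a row does not reach is not made up. A row lasts 1/12 s, in which the tool goes at most 41.7 mm and 7.16 degrees, less where a joint would pass 70% of its speed; a pose out of reach is approached as far as the arm can. A call is refused whole if a number of a shift passes 41.7 or a number of a turn 0.125, either way. A call with a gripper value outside its range is refused whole. The fingers move at their own pace and stop on an object; the grip force is fixed at half the most. Time passes only in rows, so rows that do not move let the fingers close, or fill a call up. It gives the time, the measured TCP pose, the force and the opening at its end, in the units of the state.
- arm.read_state(): the state, without advancing time (a new reading comes with each control period).
- arm.get_image(name): name is "scene" or "top"; returns the picture (420x560x3 uint8, red, green, blue); there is no depth.
- arm.calibration(name): a dict with "intrinsics" (3x3 intrinsics, pixels), "R" (3x3) and "t" (3): a world point X has camera coordinates R X + t. Camera axes: x right, y down, z forward; pixel columns grow to the right and rows downward; lengths in mm; the calibration is good to about 2 mm. A picture is of the moment at which its call begins. calibration takes no time and is no camera call.
- arm.job_done(): hands the job in, once; it reports no verdict.
Trained networks look in the newest picture that a camera, given by its name, has taken for a name from the list of things; names that differ only in an ending like _2 or _b are one class to them, and where a whole thing is asked for, a point or a joint stands for the part that bears it (a point fixed in the world has none). Each returns a list of dicts, best first, with "p" (0 to 1); they miss things now and then, are a little off and sometimes report something else, mostly with a low value. They report only what shows in the picture. A call takes as long as a camera call. They do not tell look-alikes from the thing itself.
- arm.find_in(camera, target): "location" ([column, row] in pixels, amid what is visible of it).
- arm.masks_of(camera, target): "pixels" (420x560 bool, what is visible of it) and "location" ([column, row] in pixels, amid what is visible of it).
The state is a dict: "clock": time; "joints": joint angles; "joint_vel": joint speeds; "joint_efforts": joint torques, N m; "position": TCP position; "ee_rot": TCP orientation; "contact_force": force on the tool from outside, world axes, zero at the start; "wrist_torque": the same for the moment, N m; "gripper_width": finger opening in mm.
Only numpy, scipy, OpenCV 4.12 (cv2) and the standard library are available. Lean on these libraries where they do the work, as an engineer would, in place of code of your own. Each camera call takes 0.05 s, during which the arm holds its last target. There are 200 camera calls.

TASK

Before opening, dry-test the rinse tap (its water is off): by pushing or pulling its carriage along the rails, slide the steel jug until its mouth is centred under the tap's spout, then turn the winged clamp knob on the carriage clockwise until it is tight, leaving the jug centred. Then turn the spring-return dial on the square control box clockwise past its first two notches to the third (the longest mark) and finish still holding it there with the fingers, since it springs back if let go. Do not shift the loose crockery and utensils standing around.

Things in the scene. Friction and masses are not known exactly. Their poses are not given: they have to be found in the camera images.
- slide_base: dark steel base plate of the jug slide, 230 x 340 x 12 mm, fixed to the counter; origin at the centre of its underside; its y axis is the direction of the rails, its -x side (clamp knob side) faces the robot
- carriage (a joint): position of the aluminium carriage along the rails, m, 0 to 0.22, growing along the slide base's +y; about 2 N of friction when the clamp is loose, blocked to about 10 N or more when it is tight. The carriage (205 x 74 mm plate, top at 41 mm above the counter) carries the clamp knob 70 mm to the -x side and the jug, fixed in its cradle, 60 mm to the +x side of the slide base's centre line. It can be moved by its clamp knob
- jug_mouth (a point): centre of the mouth of the steel jug (72 mm wide, rim 131 mm above the counter) on the carriage
- spout_tip (a point): lower end of the tap's spout, 155 mm above the counter, over the path of the jug's mouth. The tap is a fixed steel post 230 mm high, 100 mm to the +x side of the tip, its spout reaching over the jug towards the robot
- clamp_grip (a point): on the axis of the black winged clamp knob, at gripping height, about 95 mm above the counter. The wing is an upright bar 46 mm long (along this point's x axis), 14 mm thick (y), its top 12 mm above this point and its foot 22 mm below, on a 40 mm disc; it turns with the knob about the vertical
- clamp (a joint): turn of the clamp knob, rad, growing clockwise seen from above: 0 loose (wing across the rails), the brake begins to bite at 0.5, 1.4 tight against the stop. Needs up to about 0.15 N m and stays where it is left. Fully tight: above 1.1
- pod: square steel control box with the dial in the middle of its top, 120 x 120 x 44 mm, fixed to the counter; origin at the centre of its underside; its -x side faces the robot. Raised black marks around the dial stand for rest (at the -x side) and, going clockwise, the notches at 0.4, 0.8 and 1.2 rad, each mark longer than the one before
- dial_grip (a point): on the axis of the black winged dial, at gripping height, about 79 mm above the counter. The wing is an upright bar 50 mm long (along this point's x axis; the end with the white line points at the marks), 14 mm thick (y), its top 12 mm above this point and its foot 21 mm below, on a 52 mm disc; it turns with the dial about the vertical
- dial (a joint): turn of the dial, rad, growing clockwise seen from above: 0 at rest, notches felt at 0.4, 0.8 and 1.2 (the third, wanted within 0.15), end stop at 1.5. A spring of 0.09 N m at rest to 0.16 N m at the third notch drives it back to 0 as soon as it is let go; the notches add or take up to 0.05 N m
- cup: yellow mug, 76 mm wide, 65 high; loose bystander, leave it; origin at the centre of its underside
- tamper: steel coffee tamper, 56 mm wide, 82 high; loose bystander, leave it; origin at the centre of its underside
- shaker: glass sugar jar with steel cap, 54 mm wide, 120 high; loose bystander, leave it; origin at the centre of its underside
- tumbler: glass tumbler, 68 mm wide, 90 high; loose bystander, leave it; origin at the centre of its underside
- milk_jug: loose steel milk jug, 84 mm wide, 100 high; loose bystander, leave it; origin at the centre of its underside
- spoon: steel spoon lying on the counter; loose bystander, leave it; origin at the centre of its underside
Not all that is in view belongs to the job. Leave any red look-alike of the part that bears spout_tip alone.

How it is judged:
By the outcome, as a careful person would: the job done as asked, in the order asked, and still so for the second after the job is handed in, while the arm keeps its last pose, push and grip.
It also fails if it takes over 69 s, if anything falls off the work surface, if the arm or the gripper's body presses on something with over 40 N, if the wrist force passes 120 N, or if a joint passes its speed limit or range.

## Working session

There is one attempt and no reset: what is moved stays moved. The work goes in short steps, Python scripts to look and compute and a shell command to move; the robot and the scene stay as the last step left them, time stands still between calls to the robot, and variables do not carry over. Pictures are saved under pics/ and viewed, about 8 in all and at most 12, crops included, and the job is handed in when it is done.

```bash
ls; mkdir -p pics; python3 - <<'E'
from bench import arm
import cv2,numpy as np
s=arm.read_state();print(s)
for n in("scene","top"):
    im=arm.get_image(n);cv2.imwrite(f"pics/{n}0.png",im[:,:,::-1])
    c=arm.calibration(n);print(n,np.round(np.array(c["intrinsics"]),1).tolist(),np.round(c["R"],3).tolist(),np.round(c["t"],1).tolist())
    for t in("slide_base","carriage","jug_mouth","clamp_grip","dial_grip","pod","spout_tip","cup","tamper","shaker","tumbler","milk_jug","spoon"):
        print(t,[(np.round(d["location"]).tolist(),round(d["p"],2)) for d in arm.find_in(n,t)[:3]])
E
```

```text
pics
{'clock': 0.0, 'joints': array([-1.03941406e+00,  3.85581223e-01,  6.62164128e-03, -5.17116871e-04,
       -1.19403768e+00, -2.58564013e-01]), 'joint_vel': array([-0.00076698, -0.00013073, -0.00050015, -0.00214144,  0.00090251,
        0.00021024]), 'joint_efforts': array([-3.98470847e-04, -3.92286837e+01,  1.88399130e+01,  4.18635160e+00,
       -4.74380751e-03,  1.94896600e-06]), 'position': array([ 168.24103648, -601.30917659,  230.20239429]), 'ee_rot': array([-0.69976335, -0.09594751,  0.09623265,  0.7013306 ]), 'contact_force': array([-0.18564459, -0.42109354,  0.33327595]), 'wrist_torque': array([-0.03718313, -0.00663172, -0.02122706]), 'gripper_width': 85.513974746377}
scene [[435.1, 0.0, 275.8], [0.0, 435.1, 206.3], [0.0, 0.0, 1.0]] [[0.645, 0.764, -0.001], [0.482, -0.408, -0.775], [-0.592, 0.5, -0.632]] [-349.3, -167.9, 1667.0]
slide_base [([205.0, 275.0], 0.88)]
carriage [([194.0, 277.0], 0.79)]
jug_mouth [([195.0, 280.0], 0.79), ([172.0, 259.0], 0.31)]
clamp_grip [([331.0, 203.0], 0.67), ([171.0, 259.0], 0.66), ([117.0, 332.0], 0.5)]
dial_grip [([331.0, 204.0], 0.49)]
[... 333 characters left out ...]
0, 203.0], 0.6)]
top [[380.3, 0.0, 277.6], [0.0, 380.3, 212.1], [0.0, 0.0, 1.0]] [[-0.016, -1.0, -0.006], [-0.991, 0.017, -0.134], [0.134, 0.004, -0.991]] [13.0, 551.9, 1267.2]
slide_base [([347.0, 213.0], 0.66)]
carriage [([368.0, 202.0], 0.87)]
jug_mouth [([366.0, 202.0], 0.69)]
clamp_grip [([374.0, 228.0], 0.53)]
dial_grip [([220.0, 201.0], 0.63)]
pod [([223.0, 202.0], 0.71)]
spout_tip [([399.0, 275.0], 0.86), ([337.0, 168.0], 0.82), ([345.0, 272.0], 0.6)]
cup [([194.0, 168.0], 0.61)]
tamper [([232.0, 169.0], 0.71)]
shaker [([369.0, 155.0], 0.8)]
tumbler [([131.0, 212.0], 0.8), ([369.0, 202.0], 0.42)]
milk_jug [([434.0, 196.0], 0.82), ([369.0, 203.0], 0.56)]
spoon [([222.0, 233.0], 0.84)]
```

View pics/scene0.png

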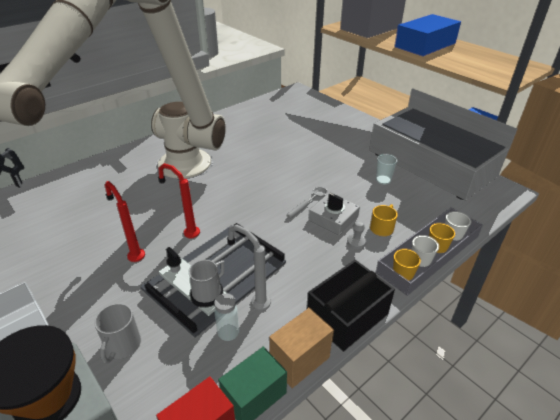

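View pics/top0.png

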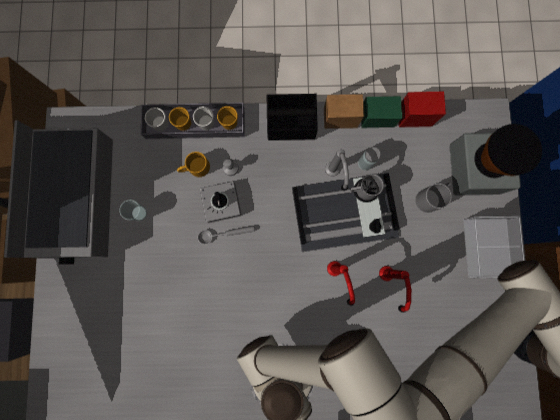

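Steel tap post at top (333,168), with its spout to about (346,185). The red look-alikes stand at (335,268) and (385,272). The carriage is at the right (robot -y) end, knob (376,227), jug (368,187). The pod is at (220,201). Next I confirm with enlarged crops.

```bash
cat > h.py <<'E'
from bench import arm
import cv2,numpy as np
def cal(n):
    c=arm.calibration(n);return np.array(c["intrinsics"]),np.array(c["R"]),np.array(c["t"])
def ray(n,px,z):
    K,R,t=cal(n);d=R.T@np.linalg.solve(K,[px[0],px[1],1.]);o=-R.T@t
    return o+d*(z-o[2])/d[2]
def proj(n,X):
    K,R,t=cal(n);p=K@(R@np.array(X,float)+t);return p[:2]/p[2]
def tri(pa,pb):
    A=[];
    for n,p in(("scene",pa),("top",pb)):
        K,R,t=cal(n);P=K@np.c_[R,t];A+= [p[0]*P[2]-P[0],p[1]*P[2]-P[1]]
    v=np.linalg.svd(np.array(A))[2][-1];return v[:3]/v[3]
def crop(n,x0,y0,x1,y1,f,name):
    im=arm.get_image(n)[y0:y1,x0:x1,::-1]
    im=cv2.resize(im,None,fx=f,fy=f,interpolation=cv2.INTER_CUBIC);return im
E
python3 - <<'E'
from h import *
a=crop("top",280,140,410,265,5.5,"");b=crop("top",170,140,270,250,5,"")
h=600
def fit(i,w):return cv2.resize(i,(w,int(i.shape[0]*w/i.shape[1])))
cv2.imwrite("pics/t1.png",cv2.resize(a,(624,600)))
b=crop("scene",140,210,290,335,5,"");cv2.imwrite("pics/s1.png",cv2.resize(b,(720,600)))
c=crop("top",170,145,270,250,5.5,"");d=crop("scene",300,180,375,255,5.5,"")
H=400;cv2.imwrite("pics/p1.png",np.hstack([cv2.resize(c,(381,H)),cv2.resize(d,(400,H))]))
for z,nm,p in((0,"red1base",(335,268)),(0,"red2base",(385,272)),(95,"knob",(376,227)),(107,"knobtop",(376,227)),(131,"jug",(368,187)),(79,"dial",(220,201)),(155,"tip",(346,187)),(230,"red1top",(350,300))):print(nm,ray("top",p,z).round())
E
```

```text
red1base [ 359. -191.    0.]
red2base [ 342. -363.    0.]
knob [ 490. -316.   95.]
knobtop [ 489. -313.  107.]
jug [ 616. -288.  131.]
dial [587. 195.  79.]
tip [ 612. -213.  155.]
red1top [ 272. -197.  230.]
```

View pics/t1.png

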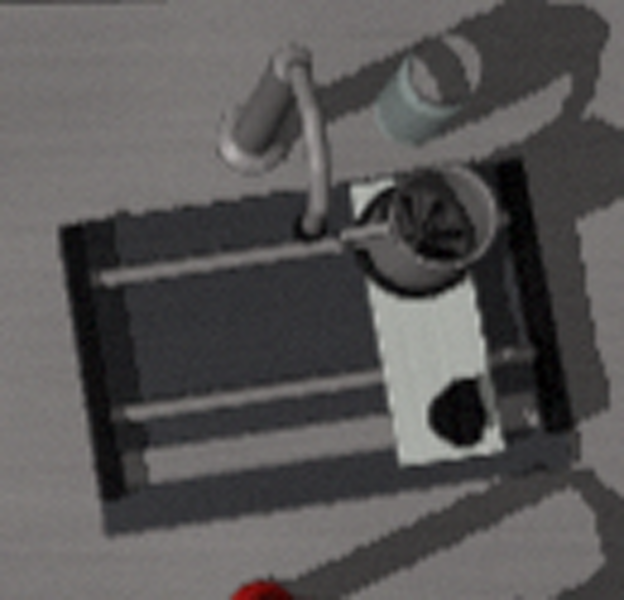

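View pics/s1.png

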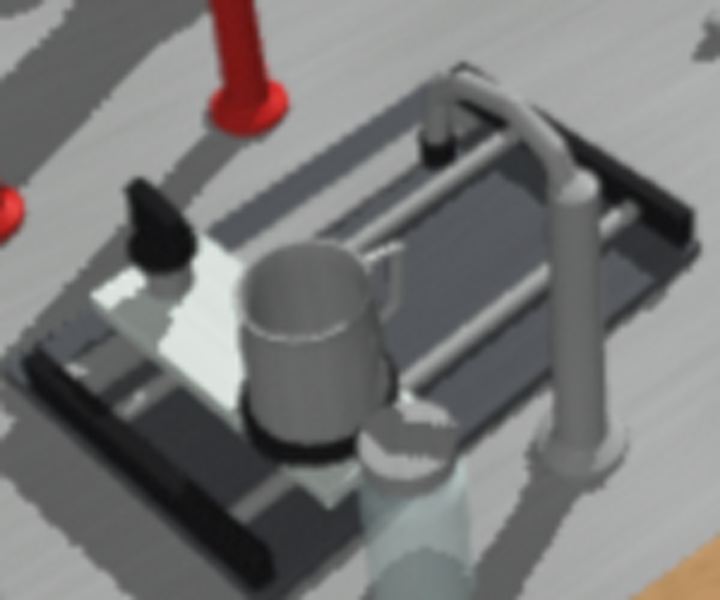

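View pics/p1.png

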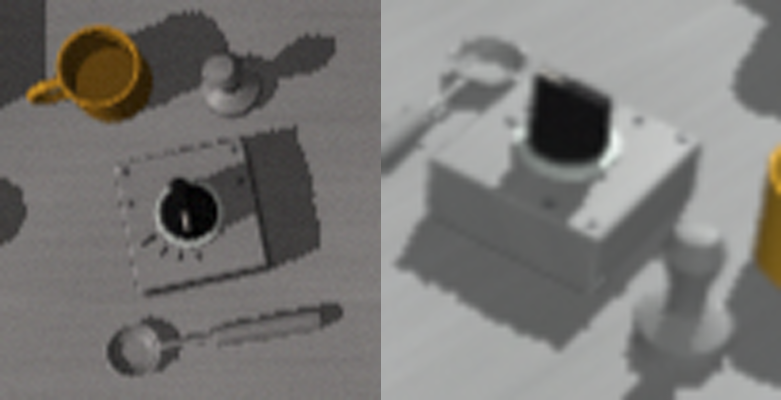

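Tip of the steel tap's spout: top crop (310,235), scene crop (437,160). Jug rim centre: (443,218) and (306,290). The only steel tap stands on the slide's far side, so it is the one meant. The two red taps are decoys. The wing lies across the rails and the white line points at the rest mark. Next I triangulate.

```bash
python3 - <<'E'
from h import *
T=lambda x,y:(280+x/4.8-.4,140+y/4.8-.4)
S=lambda x,y:(140+x/4.8-.4,210+y/4.8-.4)
P=lambda x,y:(170+x/3.81-.4,145+y/3.81-.4)
Q=lambda x,y:(300+x/5.333-.4,180+y/5.333-.4)
print("tip",tri(S(437,163),T(310,236)).round(1), ray("top",T(310,236),155).round(1),ray("scene",S(437,163),155).round(1))
print("jug",tri(S(306,290),T(444,218)).round(1), ray("top",T(444,218),131).round(1),ray("scene",S(306,290),131).round(1))
a,b=ray("top",T(107,533),0),ray("top",T(575,468),0);print("near corners z0",a.round(),b.round(),np.linalg.norm(a-b),"yaw",np.arctan2(-(a-b)[0],(a-b)[1]))
a,b=ray("top",T(103,278),30),ray("top",T(345,240),30);print("rail yaw",np.arctan2(-(a-b)[0],(a-b)[1]))
a,b=ray("top",T(400,465),41),ray("top",T(505,447),41);print("carr near",a.round(),b.round(),np.linalg.norm(a-b))
print("knob disc near/left/right top", [ray("top",T(*p),73).round(1) for p in((430,412),(488,412),(465,446))])
print("knob wing far/near scene",[ray("scene",S(*p),107).round(1) for p in((140,181),(183,226))])
c=[ray("top",P(*p),44) for p in((145,293),(268,267),(237,138),(118,163))]
print("pod",np.round(c),np.mean(c,0).round(1),[round(np.linalg.norm(c[i]-c[i-1])) for i in range(4)])
d=c[0]-c[1];e=c[3]-c[2];f=c[2]-c[1];print("yaws",[np.arctan2(-v[0],v[1]).round(3) for v in(d,e)],np.arctan2(f[1],f[0]).round(3))
c2=[ray("scene",Q(*p),44) for p in((430,160),(598,238),(700,143))] if 0 else [ray("scene",(300+(x-381)/5.333-.4,180+y/5.333-.4),44) for x,y in((430,158),(597,238),(700,143))]
print("pod scene corners",np.round(c2), ((c2[0]+c2[2])/2).round(1))
print("dial disc",ray("top",P(189,213),57).round(1))
for t,z in(("clamp_grip",90),("dial_grip",75),("tamper",60),("spoon",3),("cup",35),("milk_jug",50),("shaker",60)):
  for n in("scene","top"):
    r=arm.find_in(n,t); print(t,n,[(ray(n,q["location"],z).round(0).tolist(),round(q["p"],2)) for q in r[:2]])
E
```

```text
tip [ 608.  -207.6  148.3] [ 606.4 -206.8  155. ] [ 614.2 -210.9  155. ]
jug [ 622.6 -301.5  127.9] [ 621.8 -301.   131. ] [ 625.3 -302.6  131. ]
near corners z0 [420. -78.   0.] [ 462. -420.    0.] 343.88341000423634 yaw 0.12075820814996321
rail yaw 0.14047915131051036
carr near [ 463. -284.   41.] [ 475. -358.   41.] 75.5017434963453
knob disc near/left/right top [array([ 497.4, -299. ,   73. ]), array([ 496.7, -339. ,   73. ]), array([ 473.5, -322. ,   73. ])]
knob wing far/near scene [array([ 477. , -318.4,  107. ]), array([ 522.7, -317.9,  107. ])]
pod [[523. 242.  44.]
 [544. 132.  44.]
 [663. 160.  44.]
 [642. 268.  44.]] [592.9 200.7  44. ] [121, 112, 122, 110]
yaws [np.float64(0.193), np.float64(0.194)] 0.23
pod scene corners [[549. 131.  44.]
 [662. 154.  44.]
 [643. 264.  44.]] [596.  197.2  44. ]
dial disc [592.4 201.4  57. ]
clamp_grip scene [([512.0, -330.0, 90.0], 0.48)]
clamp_grip top [([483.0, -305.0, 90.0], 0.64)]
dial_grip scene [([593.0, 186.0, 75.0], 0.46)]
dial_grip top [([589.0, 195.0, 75.0], 0.67)]
tamper scene [([529.0, 127.0, 60.0], 0.68), ([740.0, 139.0, 60.0], 0.61)]
tamper top [([703.0, 159.0, 60.0], 0.73)]
spoon scene [([474.0, 186.0, 3.0], 0.76)]
spoon top [([494.0, 242.0, 3.0], 0.8)]
cup scene [([723.0, 276.0, 35.0], 0.57)]
cup top [([719.0, 283.0, 35.0], 0.77)]
milk_jug scene [([589.0, -533.0, 50.0], 0.63)]
milk_jug top [([601.0, -535.0, 50.0], 0.67)]
shaker scene [([726.0, -315.0, 60.0], 0.57)]
shaker top [([723.0, -305.0, 60.0], 0.64)]
```

```bash
python3 -m creep '[{"delta_pos":[0,-35,0],"rot":[0,0.065,0],"jaw":50},{"delta_pos":[0,-35,0],"rot":[0,0.065,0],"jaw":50},{"delta_pos":[30,0,19],"rot":[0,0,0],"jaw":50},{"delta_pos":[30,0,19],"rot":[0,0,0],"jaw":50},{"delta_pos":[30,0,19],"rot":[0,0,0],"jaw":50},{"delta_pos":[30,0,19],"rot":[0,0,0],"jaw":50},{"delta_pos":[30,0,19],"rot":[0,0,0],"jaw":50},{"delta_pos":[30,0,19],"rot":[0,0,0],"jaw":50},{"delta_pos":[30,0,19],"rot":[0,0,0],"jaw":50},{"delta_pos":[30,0,19],"rot":[0,0,0],"jaw":50}]'
cat > st.py <<'E'
from h import *
from scipy.spatial.transform import Rotation as Rn
import sys
def st(tgt=None):
    s=arm.read_state();R=Rn.from_quat(s["ee_rot"]).as_matrix()
    psi=np.arctan2(R[1,0],R[0,0])
    print("t",round(s["clock"],2),"pos",s["position"].round(1),"psi",psi.round(3),"down",R[:,1].round(3),"j",s["joints"].round(2),"F",s["contact_force"].round(1),"M",s["wrist_torque"].round(2),"w",round(s["gripper_width"],1))
    if tgt: print("delta tool",(R.T@(np.array(tgt)-s["position"])).round(1))
if __name__=="__main__": st(eval(sys.argv[1]) if len(sys.argv)>1 else None)
E
python3 st.py [496,-319,150]
```

```text
clock: 3.18
position: [385.4, -415.9, 301.6]
ee_rot: [0.705, 0.051, -0.05, -0.705]
contact_force: [0.2, -1.0, -1.3]
gripper_width: 50.3
t 3.18 pos [ 385.4 -415.9  301.6] psi 0.143 down [ 0. -0. -1.] j [-0.54  0.24 -0.02  0.   -1.31 -0.89] F [ 0.2 -1.  -1.3] M [-0.06 -0.05 -0.07] w 50.3
delta tool [123.2 151.6  80.2]
```

```bash
python3 -m creep '[{"delta_pos":[31,0,20],"rot":[0,0,0],"jaw":50},{"delta_pos":[31,0,20],"rot":[0,0,0],"jaw":50},{"delta_pos":[31,0,20],"rot":[0,0,0],"jaw":50},{"delta_pos":[30,0,20],"rot":[0,0,0],"jaw":50},{"delta_pos":[0,30,0],"rot":[0,0,0],"jaw":50},{"delta_pos":[0,30,0],"rot":[0,0,0],"jaw":50},{"delta_pos":[0,30,0],"rot":[0,0,0],"jaw":50},{"delta_pos":[0,30,0],"rot":[0,0,0],"jaw":50},{"delta_pos":[0,30,0],"rot":[0,0,0],"jaw":50},{"delta_pos":[0,0,0],"rot":[0,0,0],"jaw":50}]'
python3 - <<'E'
from st import *
st([496,-319,79])
cv2.imwrite("pics/a1.png",np.hstack([cv2.resize(arm.get_image("scene")[40:340,60:360,::-1],(450,450)),cv2.resize(arm.get_image("top")[140:330,290:440,::-1],(345,450))]))
E
```

```text
clock: 4.02
position: [490.8, -318.6, 144.9]
ee_rot: [-0.703, -0.046, 0.054, 0.708]
contact_force: [-0.1, -0.1, -1.5]
gripper_width: 50.2
t 4.02 pos [ 490.8 -318.6  144.9] psi 0.141 down [-0.012  0.006 -1.   ] j [-0.3   0.4  -0.2  -0.   -0.98 -1.13] F [-0.1 -0.1 -1.5] M [ 0.11  0.1  -0.  ] w 50.2
delta tool [ 5.8 65.8 -1.6]
```

View pics/a1.png

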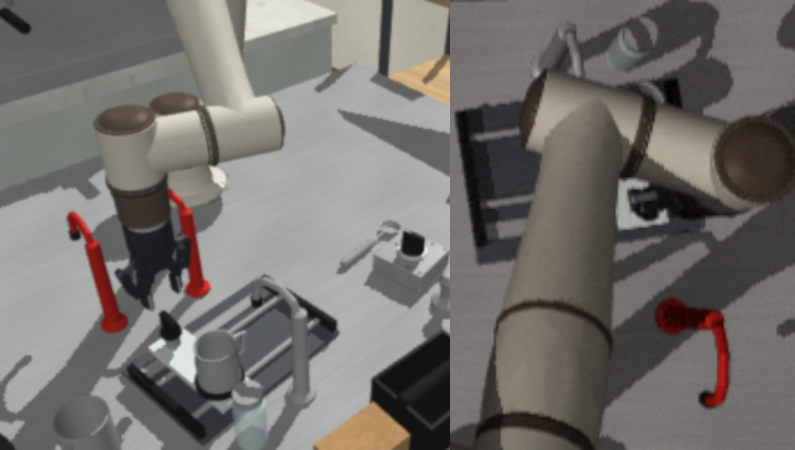

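```bash
python3 -m creep '[{"delta_pos":[0,15,0],"rot":[0,0,0],"jaw":50},{"delta_pos":[0,15,0],"rot":[0,0,0],"jaw":50},{"delta_pos":[0,12,0],"rot":[0,0,0],"jaw":50},{"delta_pos":[0,10,0],"rot":[0,0,0],"jaw":50},{"delta_pos":[0,10,0],"rot":[0,0,0],"jaw":50},{"delta_pos":[0,8,0],"rot":[0,0,0],"jaw":50},{"delta_pos":[0,0,0],"rot":[0,0,0],"jaw":50},{"delta_pos":[0,0,0],"rot":[0,0,0],"jaw":50},{"delta_pos":[0,0,0],"rot":[0,0,0],"jaw":50},{"delta_pos":[0,0,0],"rot":[0,0,0],"jaw":50}]'
python3 st.py [496,-319,79]
```

```text
clock: 4.95
position: [495.2, -320.8, 82.1]
ee_rot: [0.706, 0.051, -0.05, -0.705]
contact_force: [-0.7, -0.0, 0.1]
gripper_width: 50.5
t 4.95 pos [ 495.2 -320.8   82.1] psi 0.143 down [ 0.001 -0.001 -1.   ] j [-0.3   0.47 -0.27  0.   -0.83 -1.13] F [-0.7 -0.   0.1] M [ 0.   -0.04 -0.02] w 50.5
delta tool [1.  3.1 1.7]
```

Now at the knob: a small lowering, then close.

```bash
python3 -m creep '[{"delta_pos":[0,3,1],"rot":[0,0,0],"jaw":50},{"delta_pos":[0,0,0],"rot":[0,0,0],"jaw":40},{"delta_pos":[0,0,0],"rot":[0,0,0],"jaw":25},{"delta_pos":[0,0,0],"rot":[0,0,0],"jaw":14},{"delta_pos":[0,0,0],"rot":[0,0,0],"jaw":5},{"delta_pos":[0,0,0],"rot":[0,0,0],"jaw":5},{"delta_pos":[0,0,0],"rot":[0,0,0],"jaw":5},{"delta_pos":[0,0,0],"rot":[0,0,0],"jaw":5},{"delta_pos":[0,0,0],"rot":[0,0,0],"jaw":5},{"delta_pos":[0,0,0],"rot":[0,0,0],"jaw":5}]'
python3 st.py [496,-319,79]
```

```text
clock: 5.78
position: [494.7, -319.6, 78.5]
ee_rot: [0.705, 0.051, -0.05, -0.705]
contact_force: [-0.1, 1.7, 2.8]
gripper_width: 12.9
t 5.78 pos [ 494.7 -319.6   78.5] psi 0.143 down [ 0. -0. -1.] j [-0.3   0.47 -0.27 -0.   -0.82 -1.13] F [-0.1  1.7  2.8] M [ 0.39  0.01 -0.04] w 12.9
delta tool [ 1.4 -0.5  0.4]
```

```bash
python3 -m creep '[{"delta_pos":[0,0,6],"rot":[0,0,0],"jaw":5},{"delta_pos":[0,0,11],"rot":[0,0,0],"jaw":5},{"delta_pos":[0,0,12],"rot":[0,0,0],"jaw":5},{"delta_pos":[0,0,12],"rot":[0,0,0],"jaw":5},{"delta_pos":[0,0,12],"rot":[0,0,0],"jaw":5},{"delta_pos":[0,0,12],"rot":[0,0,0],"jaw":5},{"delta_pos":[0,0,12],"rot":[0,0,0],"jaw":5},{"delta_pos":[0,0,8],"rot":[0,0,0],"jaw":5},{"delta_pos":[0,0,3],"rot":[0,0,0],"jaw":5},{"delta_pos":[0,0,0],"rot":[0,0,0],"jaw":5}]'
python3 - <<'E'
from st import *
st()
a=crop("scene",140,210,290,335,1,"");b=crop("top",310,140,400,250,1,"")
cv2.imwrite("pics/m1.png",np.hstack([cv2.resize(a,(480,400),interpolation=cv2.INTER_CUBIC),cv2.resize(b,(320,391),interpolation=cv2.INTER_CUBIC)[:391] if 0 else cv2.resize(b,(320,400),interpolation=cv2.INTER_CUBIC)]))
E
```

```text
clock: 6.62
position: [482.9, -231.0, 78.6]
ee_rot: [-0.705, -0.052, 0.05, 0.705]
contact_force: [6.4, 2.5, 0.4]
gripper_width: 12.8
t 6.62 pos [ 482.9 -231.    78.6] psi 0.144 down [ 0.002  0.001 -1.   ] j [-0.14  0.4  -0.41 -0.   -0.76 -1.28] F [6.4 2.5 0.4] M [ 0.72 -1.31 -0.05] w 12.8
```

View pics/m1.png

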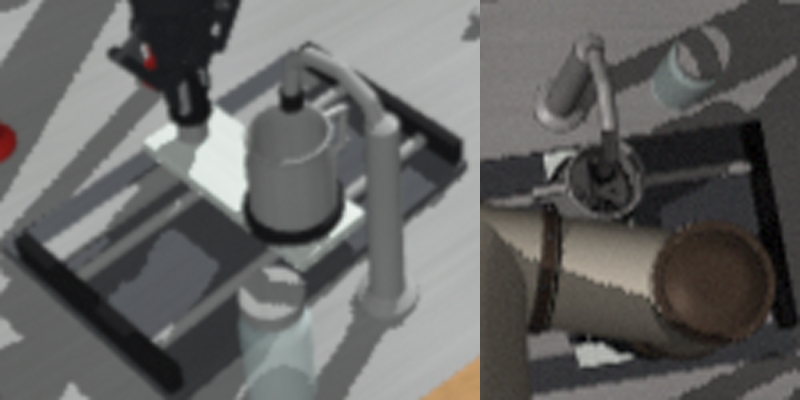

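```bash
python3 - <<'E'
from h import *
Tt=lambda x,y:(310+(x-480)/3.556-.4,140+y/3.636-.4); S=lambda x,y:(140+x/3.2-.4,210+y/3.2-.4)
print("jug",ray("top",Tt(604,182),131).round(1),ray("scene",S(290,135),131).round(1))
print("tip",ray("top",Tt(607,173),155).round(1),ray("scene",S(291,110),155).round(1))
f=9;ims=[]
th=np.linspace(0,2*np.pi,120)
for n,(x0,y0) in(("scene",(208,218)),("top",(322,165))):
    w,h=44,52
    im=crop(n,x0,y0,x0+w,y0+h,f,"")
    for c,col in(((610,-213),(0,255,0)),):
        for p in[(c[0]+36*np.cos(t),c[1]+36*np.sin(t),131) for t in th]:
            q=(proj(n,p)-(x0,y0)+.5)*f; cv2.circle(im,tuple(int(v) for v in q),0,col,-1)
    for z,col in((155,(0,0,255)),):
        q=(proj(n,(610,-213,z))-(x0,y0)+.5)*f;cv2.drawMarker(im,tuple(int(v) for v in q),col,0,8)
    ims.append(im)
cv2.imwrite("pics/m2.png",np.hstack(ims));print(ims[0].shape)
E
```

```text
jug [ 608.2 -211.8  131. ] [ 616.8 -216.   131. ]
tip [ 611.4 -210.6  155. ] [ 615.2 -212.   155. ]
(468, 396, 3)
```

View pics/m2.png

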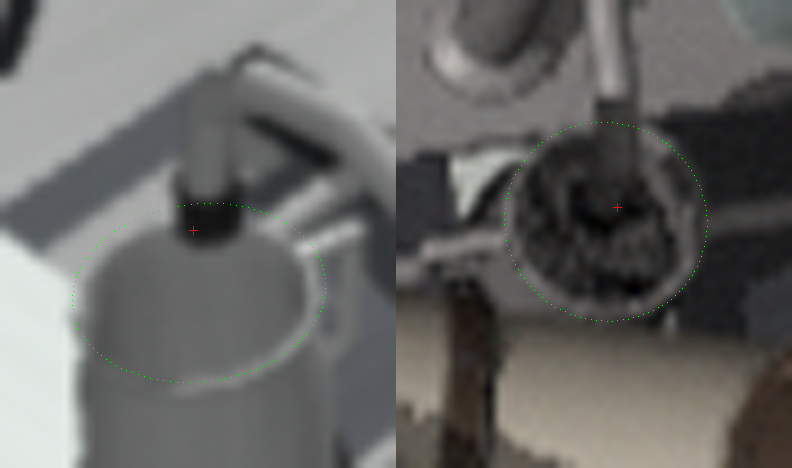

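Jug and spout agree to within a few mm (top ≈0, scene ≈+4 mm), so I nudge +2 mm and then clamp.

```bash
python3 -m creep '[{"delta_pos":[0,0,2],"rot":[0,0,0],"jaw":5},{"delta_pos":[0,0,0],"rot":[0,0,0],"jaw":5},{"delta_pos":[0,0,0],"rot":[0,0.06,0],"jaw":5},{"delta_pos":[0,0,0],"rot":[0,0.09,0],"jaw":5},{"delta_pos":[0,0,0],"rot":[0,0.09,0],"jaw":5},{"delta_pos":[0,0,0],"rot":[0,0.09,0],"jaw":5},{"delta_pos":[0,0,0],"rot":[0,0.09,0],"jaw":5},{"delta_pos":[0,0,0],"rot":[0,0.09,0],"jaw":5},{"delta_pos":[0,0,0],"rot":[0,0.09,0],"jaw":5},{"delta_pos":[0,0,0],"rot":[0,0.0,0],"jaw":5}]'; python3 st.py
python3 -m creep '[{"delta_pos":[0,0,0],"rot":[0,0.09,0],"jaw":5},{"delta_pos":[0,0,0],"rot":[0,0.09,0],"jaw":5},{"delta_pos":[0,0,0],"rot":[0,0.09,0],"jaw":5},{"delta_pos":[0,0,0],"rot":[0,0.09,0],"jaw":5},{"delta_pos":[0,0,0],"rot":[0,0.09,0],"jaw":5},{"delta_pos":[0,0,0],"rot":[0,0.09,0],"jaw":5},{"delta_pos":[0,0,0],"rot":[0,0.09,0],"jaw":5},{"delta_pos":[0,0,0],"rot":[0,0.09,0],"jaw":5},{"delta_pos":[0,0,0],"rot":[0,0.05,0],"jaw":5},{"delta_pos":[0,0,0],"rot":[0,0.0,0],"jaw":5}]'; python3 st.py
```

```text
clock: 7.65
position: [482.5, -230.5, 78.5]
ee_rot: [-0.689, 0.16, -0.161, 0.689]
contact_force: [4.5, 0.8, -0.1]
gripper_width: 13.3
t 7.65 pos [ 482.5 -230.5   78.5] psi -0.459 down [ 0.002 -0.    -1.   ] j [-0.14  0.4  -0.41 -0.   -0.76 -1.89] F [ 4.5  0.8 -0.1] M [ 0.16 -1.48 -0.1 ] w 13.3
clock: 8.48
position: [482.4, -230.6, 78.6]
ee_rot: [-0.578, 0.406, -0.407, 0.579]
contact_force: [5.0, -0.6, 0.5]
gripper_width: 12.6
t 8.48 pos [ 482.4 -230.6   78.6] psi -1.226 down [ 0.001 -0.    -1.   ] j [-0.14  0.4  -0.41  0.   -0.76 -2.65] F [ 5.  -0.6  0.5] M [ 0.05 -1.5  -0.06] w 12.6
```

```bash
python3 -m creep '[{"delta_pos":[0,0,0],"rot":[0,0,0],"jaw":30},{"delta_pos":[0,0,0],"rot":[0,0,0],"jaw":45},{"delta_pos":[0,0,0],"rot":[0,0,0],"jaw":45},{"delta_pos":[0,-15,0],"rot":[0,0,0],"jaw":45},{"delta_pos":[0,-25,0],"rot":[0,0,0],"jaw":45},{"delta_pos":[0,-35,0],"rot":[0,-0.12,0],"jaw":45},{"delta_pos":[0,-35,0],"rot":[0,-0.12,0],"jaw":45},{"delta_pos":[0,-35,0],"rot":[0,-0.12,0],"jaw":45},{"delta_pos":[0,0,0],"rot":[0,-0.12,0],"jaw":45},{"delta_pos":[0,0,0],"rot":[0,-0.12,0],"jaw":45}]'; python3 - <<'E'
from st import *
st()
f=6;ims=[]
th=np.linspace(0,2*np.pi,120)
for n,(x0,y0),(w,h) in(("scene",(170,205),(85,90)),("top",(318,160),(48,90))):
    im=crop(n,x0,y0,x0+w,y0+h,f,"");ims.append(im)
cv2.imwrite("pics/m3.png",np.hstack(ims))
E
```

```text
clock: 9.32
position: [481.6, -230.6, 225.5]
ee_rot: [-0.673, 0.215, -0.217, 0.674]
contact_force: [-0.8, 0.4, -1.1]
gripper_width: 44.7
t 9.32 pos [ 481.6 -230.6  225.5] psi -0.621 down [ 0.003 -0.    -1.   ] j [-0.14  0.23 -0.23 -0.   -1.11 -2.05] F [-0.8  0.4 -1.1] M [ 0.01 -0.   -0.  ] w 44.7
```

View pics/m3.png

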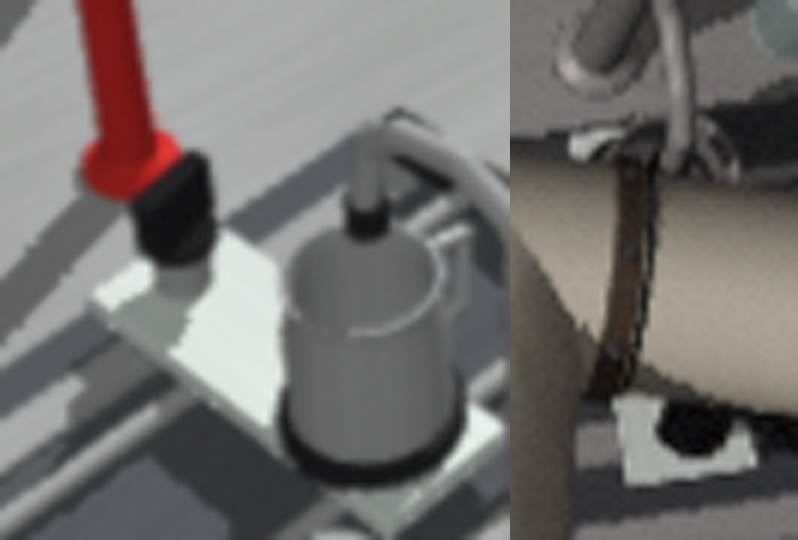

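Wing now lies along the rails, so the clamp turned. Scene view puts the tip about 4 mm further along +y than the mouth (rim centre (364,283), tip (367,237)). I'll move the arm clear towards the dial for an unobstructed top check.

```bash
python3 -m creep '[{"delta_pos":[-7,0,20],"rot":[0,0,0],"jaw":45},{"delta_pos":[-13,0,36],"rot":[0,0,0],"jaw":45},{"delta_pos":[-13,0,37],"rot":[0,0,0],"jaw":45},{"delta_pos":[-13,0,37],"rot":[0,0,0],"jaw":45},{"delta_pos":[-13,0,37],"rot":[0,0,0],"jaw":45},{"delta_pos":[-13,0,37],"rot":[0,0,0],"jaw":45},{"delta_pos":[-13,0,37],"rot":[0,0,0],"jaw":45},{"delta_pos":[-13,0,37],"rot":[0,0,0],"jaw":45},{"delta_pos":[-13,0,37],"rot":[0,0,0],"jaw":45},{"delta_pos":[-7,0,20],"rot":[0,0,0],"jaw":45}]'; python3 - <<'E'
from st import *
st()
f=7
th=np.linspace(0,2*np.pi,160);ims=[]
for n,(x0,y0),(w,h) in(("scene",(185,215),(57,60)),("top",(320,160),(54,60))):
    im=crop(n,x0,y0,x0+w,y0+h,f,"")
    for p in[(612+36*np.cos(t),-211+36*np.sin(t),131) for t in th]:
        q=(proj(n,p)-(x0,y0)+.5)*f; cv2.circle(im,tuple(int(v) for v in q),0,(0,255,0),-1)
    for r in(0,):
        q=(proj(n,(612,-211,155))-(x0,y0)+.5)*f;cv2.drawMarker(im,tuple(int(v) for v in q),(0,0,255),0,8)
    print(n,((proj(n,(612,-211,131))-(x0,y0)+.5)*f).round(),q.round(), (f*(proj(n,(612-1.4,-201.1,155))-proj(n,(612,-211,155)))).round(1))
    ims.append(im)
cv2.imwrite("pics/m4.png",np.hstack(ims));print(np.hstack(ims).shape)
E
```

```text
clock: 10.25
position: [582.7, 113.1, 221.9]
ee_rot: [0.673, -0.219, 0.217, -0.672]
contact_force: [0.2, 0.3, 0.1]
gripper_width: 45.0
t 10.25 pos [582.7 113.1 221.9] psi -0.628 down [-0.003 -0.001 -1.   ] j [ 0.46  0.34 -0.08 -0.   -1.15 -2.66] F [0.2 0.3 0.1] M [-0.08 -0.08  0.02] w 45.0
scene [324. 248.] [319. 200.] [ 20.  -14.3]
top [173. 203.] [182. 192.] [-21.9   3.4]
(420, 777, 3)
```

View pics/m4.png

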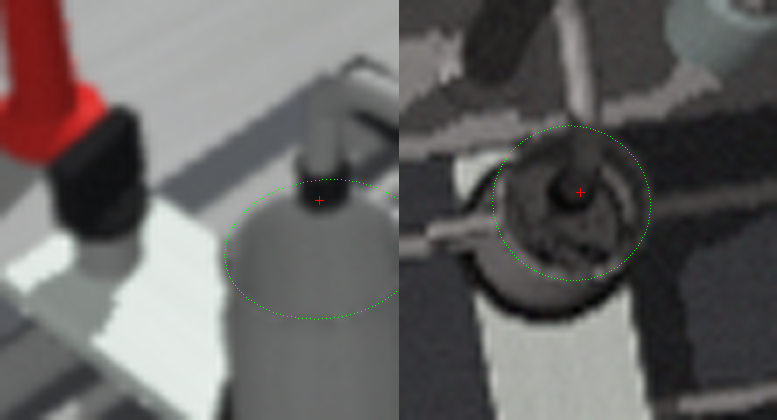

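Both views put the tip about 4–5 mm further along +y than the mouth centre (top: rim centre (171,202), tip (168,192), where 180 was expected). There is ample time, so I go back, loosen, shift 4.5 mm and retighten.

```bash
python3 -m creep '[{"delta_pos":[7,0,-20],"rot":[0,0,0],"jaw":45},{"delta_pos":[13,0,-36],"rot":[0,0,0],"jaw":45},{"delta_pos":[13,0,-37],"rot":[0,0,0],"jaw":45},{"delta_pos":[13,0,-37],"rot":[0,0,0],"jaw":45},{"delta_pos":[13,0,-37],"rot":[0,0,0],"jaw":45},{"delta_pos":[13,0,-37],"rot":[0,0,0],"jaw":45},{"delta_pos":[13,0,-37],"rot":[0,0,0],"jaw":45},{"delta_pos":[13,0,-37],"rot":[0,0,0],"jaw":45},{"delta_pos":[13,0,-37],"rot":[0,0,0],"jaw":45},{"delta_pos":[7,0,-20],"rot":[0,0,0],"jaw":45}]'
python3 -m creep '[{"delta_pos":[0,0,0],"rot":[0,0.12,0],"jaw":45},{"delta_pos":[0,0,0],"rot":[0,0.12,0],"jaw":45},{"delta_pos":[0,0,0],"rot":[0,0.12,0],"jaw":45},{"delta_pos":[0,0,0],"rot":[0,0.12,0],"jaw":45},{"delta_pos":[0,0,0],"rot":[0,0.12,0],"jaw":45},{"delta_pos":[0,30,0],"rot":[0,0,0],"jaw":45},{"delta_pos":[0,20,0],"rot":[0,0,0],"jaw":45},{"delta_pos":[0,0,0],"rot":[0,0,0],"jaw":45},{"delta_pos":[0,0,0],"rot":[0,0,0],"jaw":45},{"delta_pos":[0,0,0],"rot":[0,0,0],"jaw":45}]'
python3 st.py [482.4,-230.6,78.6]
```

```text
clock: 11.18
position: [478.5, -233.9, 222.6]
ee_rot: [0.672, -0.221, 0.219, -0.672]
contact_force: [0.7, 0.6, 0.1]
gripper_width: 45.0
clock: 12.02
position: [481.8, -231.1, 174.2]
ee_rot: [0.578, -0.407, 0.408, -0.578]
contact_force: [0.4, 0.1, 0.3]
gripper_width: 45.2
t 12.02 pos [ 481.8 -231.1  174.2] psi -1.228 down [ 0.001 -0.001 -1.   ] j [-0.14  0.28 -0.3   0.   -0.99 -2.66] F [0.4 0.1 0.3] M [ 0.02 -0.03 -0.  ] w 45.2
delta tool [-0.4 95.6  0.7]
```

```bash
python3 -m creep '[{"delta_pos":[0,25,0],"rot":[0,0,0],"jaw":45},{"delta_pos":[0,25,0],"rot":[0,0,0],"jaw":45},{"delta_pos":[0,20,0],"rot":[0,0,0],"jaw":45},{"delta_pos":[0,15,0],"rot":[0,0,0],"jaw":45},{"delta_pos":[0,10,0],"rot":[0,0,0],"jaw":45},{"delta_pos":[0,0,0],"rot":[0,0,0],"jaw":45},{"delta_pos":[0,0,0],"rot":[0,0,0],"jaw":20},{"delta_pos":[0,0,0],"rot":[0,0,0],"jaw":5},{"delta_pos":[0,0,0],"rot":[0,0,0],"jaw":5},{"delta_pos":[0,0,0],"rot":[0,0,0],"jaw":5}]'; python3 st.py
python3 -m creep '[{"delta_pos":[0,0,0],"rot":[0,0,0],"jaw":5},{"delta_pos":[0,0,0],"rot":[0,0,0],"jaw":5},{"delta_pos":[0,0,0],"rot":[0,-0.06,0],"jaw":5},{"delta_pos":[0,0,0],"rot":[0,-0.12,0],"jaw":5},{"delta_pos":[0,0,0],"rot":[0,-0.12,0],"jaw":5},{"delta_pos":[0,0,0],"rot":[0,-0.12,0],"jaw":5},{"delta_pos":[0,0,0],"rot":[0,-0.12,0],"jaw":5},{"delta_pos":[0,0,0],"rot":[0,-0.12,0],"jaw":5},{"delta_pos":[0,0,0],"rot":[0,-0.12,0],"jaw":5},{"delta_pos":[0,0,0],"rot":[0,-0.12,0],"jaw":5}]'
python3 -m creep '[{"delta_pos":[0,0,0],"rot":[0,-0.12,0],"jaw":5},{"delta_pos":[0,0,0],"rot":[0,-0.12,0],"jaw":5},{"delta_pos":[0,0,0],"rot":[0,-0.12,0],"jaw":5},{"delta_pos":[0,0,0],"rot":[0,-0.10,0],"jaw":5},{"delta_pos":[0,0,0],"rot":[0,0,0],"jaw":5},{"delta_pos":[0,0,2],"rot":[0,0,0],"jaw":5},{"delta_pos":[0,0,2],"rot":[0,0,0],"jaw":5},{"delta_pos":[0,0,1],"rot":[0,0,0],"jaw":5},{"delta_pos":[0,0,0],"rot":[0,0,0],"jaw":5},{"delta_pos":[0,0,0],"rot":[0,0,0],"jaw":5}]'; python3 st.py [481.8,-226,78]
```

```text
clock: 12.85
position: [482.7, -230.9, 80.0]
ee_rot: [-0.578, 0.406, -0.408, 0.578]
contact_force: [-0.8, 0.2, 4.8]
gripper_width: 12.8
t 12.85 pos [ 482.7 -230.9   80. ] psi -1.227 down [ 0.003 -0.001 -1.   ] j [-0.14  0.4  -0.41  0.   -0.76 -2.66] F [-0.8  0.2  4.8] M [ 0.    0.33 -0.04] w 12.8
clock: 13.68
position: [482.9, -230.5, 79.9]
ee_rot: [-0.698, 0.112, -0.114, 0.698]
contact_force: [-0.1, 1.6, 6.2]
gripper_width: 13.0
clock: 14.52
position: [482.4, -226.0, 79.9]
ee_rot: [0.706, 0.048, -0.046, -0.705]
contact_force: [0.3, -0.8, 6.1]
gripper_width: 13.1
t 14.52 pos [ 482.4 -226.    79.9] psi 0.134 down [ 0.003 -0.001 -1.   ] j [-0.13  0.39 -0.42  0.   -0.76 -1.31] F [ 0.3 -0.8  6.1] M [-0.16  0.16  0.04] w 13.1
delta tool [-0.6  1.9  0.1]
```

```bash
python3 -m creep '[{"delta_pos":[0,0,0],"rot":[0,0.06,0],"jaw":5},{"delta_pos":[0,0,0],"rot":[0,0.12,0],"jaw":5},{"delta_pos":[0,0,0],"rot":[0,0.12,0],"jaw":5},{"delta_pos":[0,0,0],"rot":[0,0.12,0],"jaw":5},{"delta_pos":[0,0,0],"rot":[0,0.12,0],"jaw":5},{"delta_pos":[0,0,0],"rot":[0,0.12,0],"jaw":5},{"delta_pos":[0,0,0],"rot":[0,0.12,0],"jaw":5},{"delta_pos":[0,0,0],"rot":[0,0.12,0],"jaw":5},{"delta_pos":[0,0,0],"rot":[0,0.12,0],"jaw":5},{"delta_pos":[0,0,0],"rot":[0,0.12,0],"jaw":5}]'
python3 -m creep '[{"delta_pos":[0,0,0],"rot":[0,0.12,0],"jaw":5},{"delta_pos":[0,0,0],"rot":[0,0.12,0],"jaw":5},{"delta_pos":[0,0,0],"rot":[0,0.04,0],"jaw":5},{"delta_pos":[0,0,0],"rot":[0,0.03,0],"jaw":5},{"delta_pos":[0,0,0],"rot":[0,0,0],"jaw":5},{"delta_pos":[0,0,0],"rot":[0,0,0],"jaw":5},{"delta_pos":[0,0,0],"rot":[0,0,0],"jaw":5},{"delta_pos":[0,0,0],"rot":[0,0,0],"jaw":5},{"delta_pos":[0,0,0],"rot":[0,0,0],"jaw":5},{"delta_pos":[0,0,0],"rot":[0,0,0],"jaw":5}]'; python3 st.py
python3 -m creep '[{"delta_pos":[0,0,0],"rot":[0,0,0],"jaw":30},{"delta_pos":[0,0,0],"rot":[0,0,0],"jaw":45},{"delta_pos":[0,0,0],"rot":[0,0,0],"jaw":45},{"delta_pos":[0,-15,0],"rot":[0,0,0],"jaw":45},{"delta_pos":[0,-25,0],"rot":[0,0,0],"jaw":45},{"delta_pos":[0,-35,0],"rot":[0,-0.12,0],"jaw":45},{"delta_pos":[0,-35,0],"rot":[0,-0.12,0],"jaw":45},{"delta_pos":[0,-35,0],"rot":[0,-0.12,0],"jaw":45},{"delta_pos":[0,0,0],"rot":[0,-0.12,0],"jaw":45},{"delta_pos":[0,0,0],"rot":[0,-0.12,0],"jaw":45}]'; python3 st.py
```

```text
clock: 15.35
position: [482.2, -226.5, 79.9]
ee_rot: [0.619, -0.341, 0.344, -0.618]
contact_force: [-0.4, -3.1, 5.8]
gripper_width: 13.1
clock: 16.18
position: [482.1, -226.5, 80.0]
ee_rot: [0.561, -0.43, 0.432, -0.56]
contact_force: [-1.7, -3.6, 5.5]
gripper_width: 12.9
t 16.18 pos [ 482.1 -226.5   80. ] psi -1.311 down [ 0.002 -0.003 -1.   ] j [-0.13  0.39 -0.42  0.   -0.76 -2.75] F [-1.7 -3.6  5.5] M [-0.93  0.4   1.08] w 12.9
clock: 17.02
position: [482.3, -225.5, 225.9]
ee_rot: [-0.662, 0.244, -0.248, 0.663]
contact_force: [0.8, 0.6, -1.1]
gripper_width: 45.3
t 17.02 pos [ 482.3 -225.5  225.9] psi -0.712 down [ 0.006 -0.    -1.   ] j [-0.13  0.23 -0.23 -0.   -1.11 -2.15] F [ 0.8  0.6 -1.1] M [0.01 0.04 0.02] w 45.3
```

```bash
python3 -m creep '[{"delta_pos":[-8,0,17],"rot":[0,0,0],"jaw":45},{"delta_pos":[-16,0,33],"rot":[0,0,0],"jaw":45},{"delta_pos":[-16,0,33],"rot":[0,0,0],"jaw":45},{"delta_pos":[-16,0,33],"rot":[0,0,0],"jaw":45},{"delta_pos":[-16,0,33],"rot":[0,0,0],"jaw":45},{"delta_pos":[-16,0,33],"rot":[0,0,0],"jaw":45},{"delta_pos":[-16,0,33],"rot":[0,0,0],"jaw":45},{"delta_pos":[-16,0,33],"rot":[0,0,0],"jaw":45},{"delta_pos":[-16,0,33],"rot":[0,0,0],"jaw":45},{"delta_pos":[-16,0,33],"rot":[0,0,0],"jaw":45}]'
python3 -m creep '[{"delta_pos":[-16,0,33],"rot":[0,0,0],"jaw":45},{"delta_pos":[-16,0,33],"rot":[0,0,0],"jaw":45},{"delta_pos":[-8,0,15],"rot":[0,0,0],"jaw":45},{"delta_pos":[0,0,0],"rot":[0,-0.123,0],"jaw":45},{"delta_pos":[0,0,0],"rot":[0,-0.123,0],"jaw":45},{"delta_pos":[0,0,0],"rot":[0,-0.123,0],"jaw":45},{"delta_pos":[0,0,0],"rot":[0,-0.123,0],"jaw":45},{"delta_pos":[0,0,0],"rot":[0,-0.123,0],"jaw":45},{"delta_pos":[0,0,0],"rot":[0,-0.123,0],"jaw":45},{"delta_pos":[0,0,0],"rot":[0,-0.123,0],"jaw":45}]'
python3 -m creep '[{"delta_pos":[0,0,0],"rot":[0,-0.123,0],"jaw":45},{"delta_pos":[0,0,0],"rot":[0,-0.123,0],"jaw":45},{"delta_pos":[0,0,0],"rot":[0,-0.123,0],"jaw":45},{"delta_pos":[0,0,0],"rot":[0,-0.123,0],"jaw":45},{"delta_pos":[0,0,0],"rot":[0,-0.123,0],"jaw":45},{"delta_pos":[0,0,0],"rot":[0,-0.123,0],"jaw":45},{"delta_pos":[0,0,0],"rot":[0,-0.123,0],"jaw":45},{"delta_pos":[0,0,0],"rot":[0,-0.123,0],"jaw":45},{"delta_pos":[0,0,0],"rot":[0,-0.123,0],"jaw":45},{"delta_pos":[0,0,0],"rot":[0,-0.123,0],"jaw":45}]'
python3 - <<'E'
from st import *
st([594.5,199,120])
f=7;ims=[]
for n,(x0,y0),(w,h) in(("scene",(190,215),(57,60)),("top",(320,160),(54,60))):
    im=crop(n,x0,y0,x0+w,y0+h,f,"")
    print(n,((proj(n,(612,-207,131))-(x0,y0)+.5)*f).round(),((proj(n,(612,-207,155))-(x0,y0)+.5)*f).round())
    ims.append(im)
cv2.imwrite("pics/m5.png",np.hstack(ims))
E
```

```text
clock: 17.85
position: [572.8, 113.0, 223.0]
ee_rot: [-0.662, 0.248, -0.248, 0.662]
contact_force: [-0.1, -0.2, -1.1]
gripper_width: 44.9
clock: 18.68
position: [595.7, 198.2, 222.8]
ee_rot: [-0.705, -0.052, 0.053, 0.705]
contact_force: [-0.5, -0.5, -0.7]
gripper_width: 44.6
clock: 19.52
position: [595.7, 198.1, 222.8]
ee_rot: [-0.545, -0.45, 0.45, 0.546]
contact_force: [0.8, -0.5, -0.5]
gripper_width: 45.0
t 19.52 pos [595.7 198.1 222.8] psi 1.379 down [-0.001 -0.    -1.   ] j [ 0.58  0.4   0.   -0.   -1.18 -0.77] F [ 0.8 -0.5 -0.5] M [ 0.03 -0.02  0.06] w 45.0
delta tool [  0.7 102.8   1.2]
scene [298. 243.] [293. 195.]
top [164. 203.] [173. 193.]
```

View pics/m5.png

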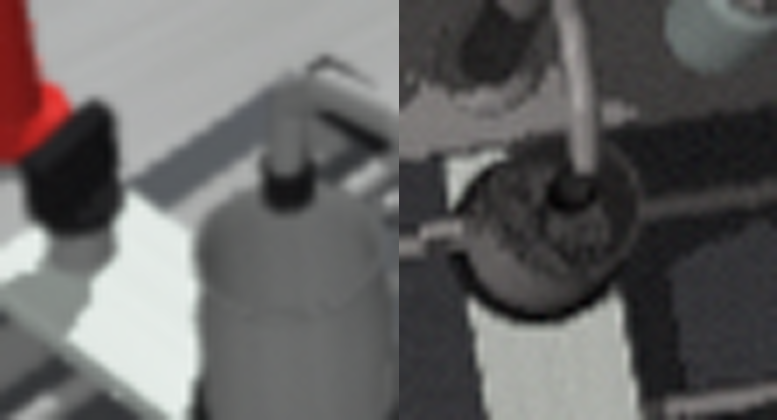

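The mouth is now centred to about 1–2 mm in both views (top: rim centre (163,203), tip about (170,190), expected 172). Next comes the dial.

```bash
python3 -m creep '[{"delta_pos":[0,0,0],"rot":[0,-0.123,0],"jaw":45},{"delta_pos":[0,0,0],"rot":[0,-0.123,0],"jaw":45},{"delta_pos":[0,0,0],"rot":[0,-0.123,0],"jaw":45},{"delta_pos":[0,0,0],"rot":[0,-0.123,0],"jaw":45},{"delta_pos":[0,0,0],"rot":[0,-0.123,0],"jaw":45},{"delta_pos":[0,0,0],"rot":[0,-0.123,0],"jaw":45},{"delta_pos":[0,0,0],"rot":[0,-0.123,0],"jaw":45},{"delta_pos":[0,0,0],"rot":[0,-0.123,0],"jaw":45},{"delta_pos":[0,0,0],"rot":[0,-0.123,0],"jaw":45},{"delta_pos":[0,0,0],"rot":[0,-0.123,0],"jaw":45}]'
python3 -m creep '[{"delta_pos":[0,0,0],"rot":[0,-0.123,0],"jaw":45},{"delta_pos":[0,0,0],"rot":[0,-0.123,0],"jaw":45},{"delta_pos":[0,0,0],"rot":[0,-0.123,0],"jaw":45},{"delta_pos":[0,0,0],"rot":[0,-0.123,0],"jaw":45},{"delta_pos":[0,0,0],"rot":[0,-0.123,0],"jaw":45},{"delta_pos":[0,30,0],"rot":[0,-0.123,0],"jaw":45},{"delta_pos":[0,30,0],"rot":[0,0,0],"jaw":45},{"delta_pos":[0,30,0],"rot":[0,0,0],"jaw":45},{"delta_pos":[0,10,0],"rot":[0,0,0],"jaw":45},{"delta_pos":[0,0,0],"rot":[0,0,0],"jaw":45}]'
python3 - <<'E'
from st import *
st([594.5,199,63])
cv2.imwrite("pics/d1.png",np.hstack([crop("scene",280,150,390,260,3.6,""),crop("top",170,145,280,255,3.6,"")]))
E
```

```text
clock: 20.45
position: [595.8, 198.2, 223.0]
ee_rot: [-0.187, -0.682, 0.682, 0.187]
contact_force: [1.3, -0.1, -1.0]
gripper_width: 45.1
clock: 21.28
position: [594.1, 197.2, 120.0]
ee_rot: [0.072, -0.703, 0.705, -0.067]
contact_force: [0.6, -0.5, -0.9]
gripper_width: 45.0
t 21.28 pos [594.1 197.2 120. ] psi -2.944 down [-0.006 -0.003 -1.   ] j [ 0.58  0.48 -0.13 -0.   -0.96  1.19] F [ 0.6 -0.5 -0.9] M [0.02 0.02 0.01] w 45.0
delta tool [-1.1 57.  -1.8]
```

View pics/d1.png

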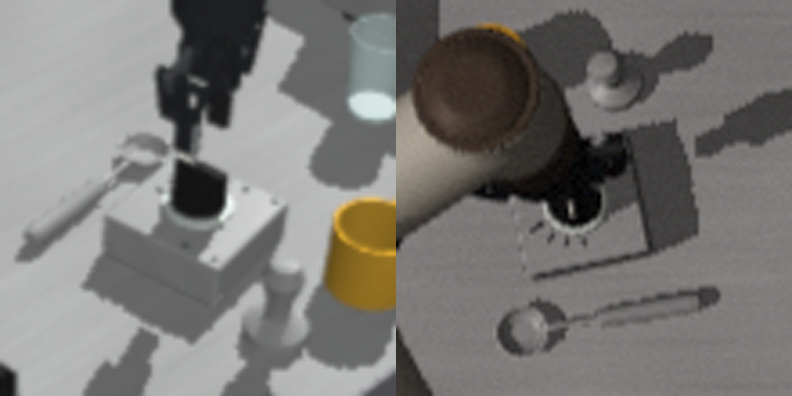

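Fingers straddle the dial, with nothing close by. Descend and grip.

```bash
python3 -m creep '[{"delta_pos":[0,15,0],"rot":[0,0,0],"jaw":45},{"delta_pos":[0,15,0],"rot":[0,0,0],"jaw":45},{"delta_pos":[0,12,0],"rot":[0,0,0],"jaw":45},{"delta_pos":[0,8,0],"rot":[0,0,0],"jaw":45},{"delta_pos":[0,5,0],"rot":[0,0,0],"jaw":45},{"delta_pos":[0,0,0],"rot":[0,0,0],"jaw":45},{"delta_pos":[0,0,0],"rot":[0,0,0],"jaw":45},{"delta_pos":[0,0,0],"rot":[0,0,0],"jaw":45},{"delta_pos":[0,0,0],"rot":[0,0,0],"jaw":45},{"delta_pos":[0,0,0],"rot":[0,0,0],"jaw":45}]'; python3 st.py [594.5,199,63]
```

```text
clock: 22.22
position: [596.4, 198.5, 69.0]
ee_rot: [-0.07, 0.704, -0.703, 0.071]
contact_force: [-1.2, -0.1, -0.6]
gripper_width: 44.8
t 22.22 pos [596.4 198.5  69. ] psi -2.941 down [ 0.001  0.001 -1.   ] j [ 0.58  0.54 -0.18  0.   -0.85  1.19] F [-1.2 -0.1 -0.6] M [-0.01 -0.02  0.02] w 44.8
delta tool [ 1.7  6.  -0.8]
```

```bash
python3 -m creep '[{"delta_pos":[1,5,0],"rot":[0,0,0],"jaw":45},{"delta_pos":[0,0,0],"rot":[0,0,0],"jaw":30},{"delta_pos":[0,0,0],"rot":[0,0,0],"jaw":15},{"delta_pos":[0,0,0],"rot":[0,0,0],"jaw":5},{"delta_pos":[0,0,0],"rot":[0,0,0],"jaw":5},{"delta_pos":[0,0,0],"rot":[0,0,0],"jaw":5},{"delta_pos":[0,0,0],"rot":[0,0,0],"jaw":5},{"delta_pos":[0,0,0],"rot":[0,0,0],"jaw":5},{"delta_pos":[0,0,0],"rot":[0,0,0],"jaw":5},{"delta_pos":[0,0,0],"rot":[0,0,0],"jaw":5}]'; python3 st.py
python3 -m creep '[{"delta_pos":[0,0,0],"rot":[0,0.06,0],"jaw":5},{"delta_pos":[0,0,0],"rot":[0,0.08,0],"jaw":5},{"delta_pos":[0,0,0],"rot":[0,0.08,0],"jaw":5},{"delta_pos":[0,0,0],"rot":[0,0.08,0],"jaw":5},{"delta_pos":[0,0,0],"rot":[0,0.08,0],"jaw":5},{"delta_pos":[0,0,0],"rot":[0,0.08,0],"jaw":5},{"delta_pos":[0,0,0],"rot":[0,0.08,0],"jaw":5},{"delta_pos":[0,0,0],"rot":[0,0.08,0],"jaw":5},{"delta_pos":[0,0,0],"rot":[0,0.08,0],"jaw":5},{"delta_pos":[0,0,0],"rot":[0,0,0],"jaw":5}]'; python3 st.py
```

```text
clock: 23.05
position: [594.0, 201.3, 63.3]
ee_rot: [-0.071, 0.705, -0.702, 0.071]
contact_force: [-4.7, 10.8, 1.7]
gripper_width: 13.1
t 23.05 pos [594.  201.3  63.3] psi -2.942 down [-0.     0.004 -1.   ] j [ 0.58  0.55 -0.19 -0.   -0.84  1.19] F [-4.7 10.8  1.7] M [ 2.76  1.61 -0.25] w 13.1
clock: 23.88
position: [594.0, 201.3, 63.3]
ee_rot: [0.175, 0.686, -0.684, -0.176]
contact_force: [-5.4, 10.8, 1.6]
gripper_width: 12.9
t 23.88 pos [594.  201.3  63.3] psi 2.64 down [-0.     0.003 -1.   ] j [ 0.58  0.55 -0.19 -0.   -0.84  0.49] F [-5.4 10.8  1.6] M [2.74 1.74 0.09] w 12.9
```

```bash
python3 -m creep '[{"delta_pos":[1.8,0,-1.3],"rot":[0,0,0],"jaw":5},{"delta_pos":[0,0,0],"rot":[0,0.08,0],"jaw":5},{"delta_pos":[0,0,0],"rot":[0,0.08,0],"jaw":5},{"delta_pos":[0,0,0],"rot":[0,0.08,0],"jaw":5},{"delta_pos":[0,0,0],"rot":[0,0.08,0],"jaw":5},{"delta_pos":[0,0,0],"rot":[0,0.08,0],"jaw":5},{"delta_pos":[0,0,0],"rot":[0,0.08,0],"jaw":5},{"delta_pos":[0,0,0],"rot":[0,0.02,0],"jaw":5},{"delta_pos":[0,0,0],"rot":[0,0,0],"jaw":5},{"delta_pos":[0,0,0],"rot":[0,0,0],"jaw":5}]'
python3 - <<'E'
from st import *
st()
cv2.imwrite("pics/d2.png",np.hstack([crop("scene",300,170,365,245,6,""),crop("top",185,175,250,250,6,"")]))
E
```

```text
clock: 24.72
position: [593.8, 201.4, 63.3]
ee_rot: [0.338, 0.621, -0.62, -0.339]
contact_force: [-1.6, 5.1, 0.4]
gripper_width: 12.9
t 24.72 pos [593.8 201.4  63.3] psi 2.143 down [ 0.     0.001 -1.   ] j [ 0.58  0.55 -0.19 -0.   -0.84 -0.01] F [-1.6  5.1  0.4] M [1.27 0.75 0.15] w 12.9
```

The dial turned 1.20 rad and the wrist moment of 0.15 N m matches the spring at the third notch. One last numeric check of the bystanders and of drift, then I hand in.

```bash
python3 - <<'E'
from st import *
arm.get_image("top");arm.get_image("scene")
for t in("cup","tamper","shaker","tumbler","milk_jug","spoon","clamp_grip"):
    print(t,[[d["location"] and np.round(d["location"]).tolist() for d in arm.find_in(n,t)[:2]] for n in("top","scene")])
st(); arm.job_done()
E
```

```text
cup [[[341.0, 210.0], [193.0, 159.0]], [[383.0, 221.0]]]
tamper [[[230.0, 166.0]], [[354.0, 235.0]]]
shaker [[[370.0, 158.0]], [[224.0, 316.0], [200.0, 239.0]]]
tumbler [[[229.0, 209.0], [126.0, 205.0]], [[385.0, 170.0], [225.0, 317.0]]]
milk_jug [[[434.0, 196.0]], [[114.0, 332.0]]]
spoon [[[208.0, 232.0]], [[304.0, 203.0]]]
clamp_grip [[[343.0, 208.0], [344.0, 234.0]], [[202.0, 241.0]]]
t 25.62 pos [593.8 201.4  63.3] psi 2.143 down [ 0.     0.001 -1.   ] j [ 0.58  0.55 -0.19 -0.   -0.84 -0.01] F [-1.8  5.3  1. ] M [1.26 0.73 0.18] w 13.0
the job is handed in; nothing more can be done
```

The jug is centred under the steel tap's spout and clamped tight. The gripper is still holding the dial at the third notch. I handed the job in at about 25.6 s.

- **Centring:** My first stop left the mouth about 4–5 mm short. I loosened the clamp, shifted the carriage 4.5 mm and retightened it. The last clear view put the mouth within about 1–2 mm of the spout tip.
- **Clamp:** The knob turned about 1.4 rad, with 1.1 N m at the wrist, so I take it as against its stop.
- **Dial:** The tool turned 1.20 rad with the dial gripped. The wrist moment of 0.15–0.18 N m fits the spring at the third notch. The pose did not drift before hand-in.
- **Bystanders:** In the scene camera every loose item was within 3 pixels of where it started. The top camera differed more for the cup, tumbler and spoon, probably because the arm and its shadow partly hid them there, so I went by the scene camera.
- **Failed check:** I could not view a final picture of the dial because the picture limit was reached. Its angle rests on the tool's rotation and the wrist moment.

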